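# Lock the brass show egg in its slant-top box

### The job

Put the stall's brass show egg away for the night: stand it upright, as it stands now, in the round holder inside the slant-top wooden box and shut the lid. Then fasten the lid with its captive screw-knob: push the knob fully in and turn it clockwise to its stop, so that it stays in when you let go. Leave the toothpick glass and the spice shaker where they stand.

Things in the scene. Friction and masses are not known exactly. Their poses are not given: they have to be found in the camera images.
- brass_egg: The brass show egg, a smooth egg 49 mm across its waist, 63 mm tall, about 0.3 kg. It stands on its blunt end in a fixed round wooden stand (68 mm wide, 24 mm tall) at one side of the box. Origin: centre of its underside; z points up to the small end; the waist, where to grasp, is 27 mm above the origin.
- strongbox: Slant-top wooden box fixed to the counter, 170 (x) by 160 (y) mm, walls and floor 8 mm; front wall (-x, low) 48 mm high, back wall 138 mm, sides slope between. Origin: centre of its underside; z up. It has a lid hinged on the back wall's top edge and, on the floor, a holder ring for the egg (60 mm wide, 34 mm bore, 10 mm tall).
- box_seat (a point): Where the egg's origin is when it stands in the holder ring inside the box: 12 mm behind the box's centre, midway between its sides, 8.5 mm above the counter. The blunt end sinks about 9 mm into the ring and centres itself. Axes as the box.
- lid_hinge (a point): Middle of the lid's hinge line, on top of the box's back wall, at the lid's inner face. Axes turn with the lid: -x runs to the lid's free edge, y along the hinge, z out of the outer face (the one with the knob); with the lid shut z points up and 28 degrees towards the box's front.
- lid (a joint): Lid angle, rad: 0 shut (sloping 28 degrees down to the front), grows as it opens; upright at 2.05; starts at 2.2 to 2.4, leaning back; stop at 2.53. The lid is a board 10 mm thick, 170 mm wide, reaching 200 mm from the hinge. Stiff hinge: it stays where left; 2 to 3 N at the free edge moves it.
- lid_edge (a point): Middle of the lid's free edge, on its outer face, 200 mm from the hinge line. Axes as lid_hinge.
- knob_grip (a point): Middle of the wing of the black screw-knob on the lid's outer face: where to grip it. The wing is a bar 66 mm long (its x), 14 mm thick (its y), from 12 mm above to 16 mm below this point along z, the knob's axis out of the lid; a 36 mm disc starts 18 mm below. Loose, the point is 42 mm above the outer face. Knob axis: middle of the lid, 150 mm from the hinge.
- knob_press (a joint): How far the knob is pushed in, m: 0 out (sprung outwards), stop at 0.014. With the lid shut and the wing in line with the slope, a cross bar on its shaft passes the slot of a keeper under the lid; from 12 mm on it can be turned, hooks under the keeper's ledges and stays in at about 11 to 12 mm. Takes 2 N at first, 9 N at the end.
- knob_turn (a joint): Knob turn, rad, growing clockwise seen from outside the lid; starts at -0.05 to 0.05 with the wing in line with the slope, the only direction (within about 0.1) in which it can be pushed right in; stops at -0.1 and 1.5 (wing across the slope). Turned before it is pushed in, it does not engage.
- jar: Bystander: upright bunch of toothpicks in a clear glass, 45 mm wide, 72 mm tall, on the side of the box away from the egg. Origin: centre of its underside.
- shaker: Bystander: glass spice shaker with steel cap, 41 mm wide, 87 mm tall, behind on the left. Origin: centre of its underside.

How it is judged (in metres and radians):
On the way, in this order (a step that is already met when the one before it is completed fails the run):
1. the egg stands released in the holder in the box (distance between brass_egg and box_seat below 0.008 m and angle between brass_egg's own z axis and vertical below 0.3 rad and contact force between brass_egg and the fingers below 0.1 N), for 0.2 s.
2. the lid is shut (value of joint lid below 0.03 rad), for 0.1 s.
3. the knob is pushed in and turned to its stop, with the lid shut (value of joint lid below 0.03 rad and value of joint knob_press above 0.0095 m and value of joint knob_turn above 1.1 rad), for 0.1 s.
At the end, for the whole second after the job is handed in: The egg stands at rest in the box's holder (within 8 mm of its seat and within 0.3 rad of upright), the lid is shut (below 0.03 rad), and the released knob stays in (more than 9.5 mm) and turned clockwise by more than 1.1 rad (all of step 3 and distance between brass_egg and box_seat below 0.008 m and angle between brass_egg's own z axis and vertical below 0.3 rad and linear speed of brass_egg below 0.02 m/s); the robot touches nothing.
It fails at once if a bystander (toothpick glass or shaker) is moved by more than 40 mm (distance of any of jar, shaker from where it was at the start of the episode above 0.04 m).
It also fails if it takes over 67 s, if anything falls off the work surface, if the arm or the gripper's body presses on something with over 40 N, if the wrist force passes 120 N, or if a joint passes its speed limit or range.

### The arm

A 7-joint arm with a two-finger parallel gripper is mounted at the origin on a cart in front of the work surface, level with it; the furniture and walls round the work are solid. World frame = base frame: x ahead of the robot, y to its left, z up, the work surface at z = 0. Lengths are in m, angles in degrees, forces in N, time in s.
With the tool pointing down it reaches from about 0.425 to 0.875 m from the base axis. Payload 4.7 kg.
Tool frame: the origin (TCP) lies midway between the tips of the shut fingers; the grasp point (between the pads) lies 19 mm behind it; z points along the fingers, y is the line along which they close (so a half turn about z gives the same grasp; the last joint's range is limited). The gripper opens to 87 mm and grips with 3 to 60 N. Pads are 19 mm wide; open, the fingers measure 117 mm over their backs; the gripper's body (75 mm by 190 mm) begins 51 mm behind the grasp point.
Start: joints at [-67.546, 18.392, -4.016, 83.108, 1.295, 78.541, -3.26], TCP at [0.24, 0.604, 0.223] pointing down, gripper open.
Joint ranges: [-163.93, 163.93], [-17.29, 119.83], [-79.2, 71.16], [3.27, 140.29], [-89.18, 269.18], [5.43, 117.66], [-154.24, 154.24]. Speed limits (degrees/s): [147.25, 147.25, 180, 180, 180, 180, 180].

### API

Orientations are given as [roll, pitch, yaw] about the fixed x, y, z axes, in that order (R = Rz(yaw) Ry(pitch) Rx(roll)).
In Python, from cell import env gives the robot as it stands. The module is installed in compiled form; this text tells all that it offers.
- The arm moves only by the tool step_arm, never from a script. Its argument "rows" is a list of rows, each an object with "angular": the turn, a rotation vector about the tool's x, y, z in units of pi rad (1.0 is pi rad), a list of three; "slide": the shift along the tool's x, y, z in units of 500 mm (1.0 is 500 mm), a list of three; "jaw": the opening, from 0 (shut) to 1 (fully open). A call has 1 to 10 rows; each row shifts and turns the commanded pose from where the row before left it, along the tool's axes as they then stand; what a row does not reach is not made up. A row lasts 1/8 s, in which the tool goes at most 62.5 mm and 10.7 degrees, less where a joint would pass 70% of its speed; a pose out of reach is approached as far as the arm can. A call with a number of a shift or a turn outside -1 to 1 is refused whole. A call with a gripper value outside its range is refused whole. The fingers move at their own pace and stop on an object; "newtons" is the grip in N (left out, the last holds). Time passes only in rows, so rows that do not move let the fingers close. It gives the time, the measured TCP pose, the force, the opening and the grip force at its end, in the units of the state.
- env.get_obs(): the state, without advancing time (a new reading comes with each control period).
- env.read_camera(name): name is "scene" or "top"; returns the picture (384x512x3 uint8, red, green, blue); there is no depth.
- env.camera_info(name): a dict with "fx", "fy", "cx", "cy" (pixels), "k1" (the pictures are not rectified: a ray, as slopes to the right and down, at radius r is drawn at 1 + k1 r^2 times it, then the intrinsics apply), "R" (3x3) and "t" (3): a world point X has camera coordinates R X + t. Camera axes: x right, y down, z forward; pixel columns grow to the right and rows downward; lengths in m; the calibration is good to about 2 mm. A picture is of the moment at which its call begins. camera_info takes no time and is no camera call.
- env.sign_off(): hands the job in; it is judged then, once.
The state is a dict: "time_s": time; "qpos": joint angles; "joint_velocities": joint speeds; "effort": joint torques, N m; "tool_pos": TCP position; "tool_rot": TCP orientation; "force": force on the tool from outside, world axes, zero at the start; "wrist_torque": the same for the moment, N m; "grip_width": finger opening in m; "grasp_force": force on a finger pad.
Only numpy, scipy, OpenCV 4.12 (cv2) and the standard library are available. Lean on these libraries where they do the work, as an engineer would, in place of code of your own. Each camera call takes 0.05 s, during which the arm holds its last target. There are 200 camera calls.

## Working session

There is one attempt and no reset: what is moved stays moved. The work goes in short steps, Python scripts to look and compute and a tool call to move; the robot and the scene stay as the last step left them, time stands still between calls to the robot, and variables do not carry over. Pictures are saved under pics/ and viewed, at most 10 in all, crops included, and the job is handed in when it is done.

Besides the shell and the picture viewer there is one more tool, called after "Request:" by a JSON object that holds its "api" and its "payload", one argument or row to a line. step_arm: Moves the arm, as the interface text tells. Shifts and turns lie within -1 to 1; 1 stands for 500 mm of shift or pi rad of turn. Its arguments: {"type":"object","properties":{"rows":{"type":"array"},"newtons":{"type":"number"}},"required":["rows"]}

```bash
mkdir -p pics
python3 - <<'E'
from cell import env
import cv2
for n in("scene","top"):
    cv2.imwrite(f"pics/{n}0.png",cv2.resize(env.read_camera(n)[:,:,::-1],(768,576),interpolation=cv2.INTER_CUBIC))
    print(n,env.camera_info(n))
print(env.get_obs())
E
```

```text
scene {'fx': 476.6417626445439, 'fy': 476.6417626445439, 'cx': 257.223424188117, 'cy': 191.68726305269232, 'k1': -0.13600912577209204, 'R': array([[ 0.78096951, -0.62439452, -0.01476846],
       [-0.45707679, -0.55526066, -0.69481394],
       [ 0.42563767,  0.54937882, -0.71903789]]), 't': array([-0.39453057,  0.31349374,  1.00813345])}
top {'fx': 467.10675686149665, 'fy': 467.10675686149665, 'cx': 262.824785688806, 'cy': 186.0020081570804, 'k1': 0.04449767000655367, 'R': array([[-0.02863321, -0.99955364, -0.00852407],
       [-0.99470685,  0.02933417, -0.09847732],
       [ 0.09868341,  0.00565923, -0.99510279]]), 't': array([0.01321243, 0.52218656, 1.33641963])}
{'time_s': 0.1, 'qpos': array([-67.54519587,  18.43459014,  -4.0159263 ,  83.17088754,
         1.29462937,  78.54297203,  -3.25986435]), 'joint_velocities': array([-0.08266237, -0.08484184, -0.07312386, -0.18100742, -0.03594614,
       -0.01095914,  0.03983407]), 'effort': array([ 2.42925125e-04, -4.92571771e+01, -4.05587945e-01, -3.13397849e+01,
       -6.41003600e-02,  3.95761861e-02,  7.17098010e-05]), 'tool_pos': array([0.23962034, 0.60364611, 0.22154741]), 'tool_rot': array([-1.79896772e+02,  5.25301961e-03,  1.58355297e+02]), 'force': array([0.15826801, 0.26867821, 0.13511134]), 'wrist_torque': array([ 0.00045046, -0.04314321,  0.02323347]), 'grasp_force': 0.0, 'grip_width': 0.08681990969871228}
```

View pics/scene0.png

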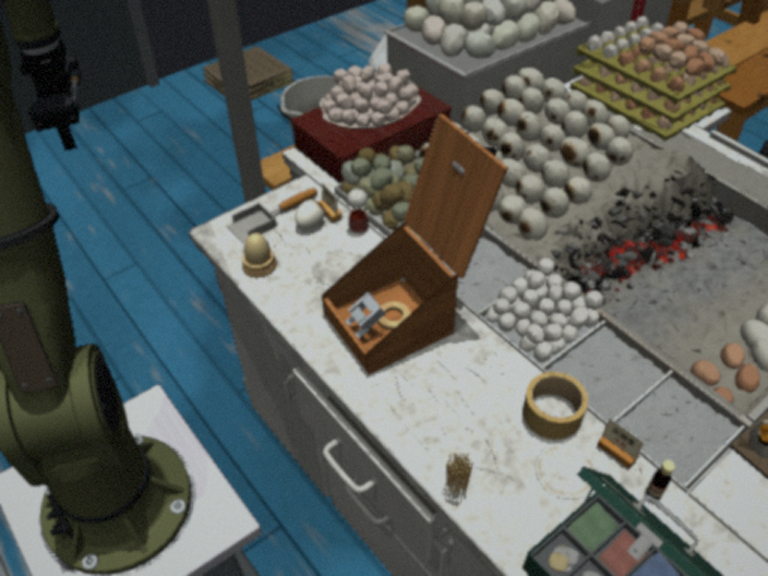

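View pics/top0.png

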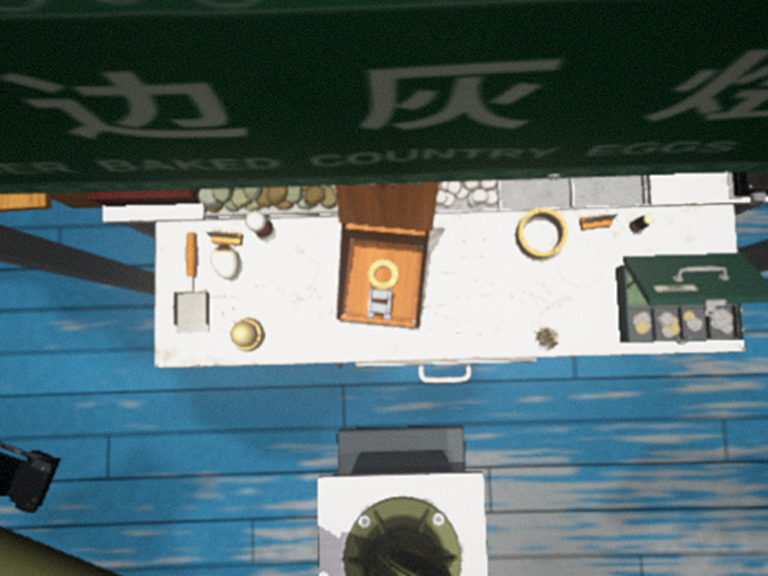

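The scene view shows the egg in its stand at (257,250), the open box at (395,300) and the toothpick glass at (458,475). The top view shows the egg at (246,333), the box at (382,280), the glass at (546,338) and the shaker at (258,222). I'll enlarge both to read the points more closely.

Run:
```python
import cv2
a=cv2.imread("pics/scene0.png");b=cv2.imread("pics/top0.png")
# crops in 1.5x px
cv2.imwrite("pics/sc.png",cv2.resize(a[100:400,220:520],None,fx=2,fy=2,interpolation=cv2.INTER_CUBIC))
cv2.imwrite("pics/tc.png",cv2.resize(b[170:380,200:460],None,fx=2.8,fy=2.8,interpolation=cv2.INTER_CUBIC))
```

```text
(no output)
```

View pics/sc.png

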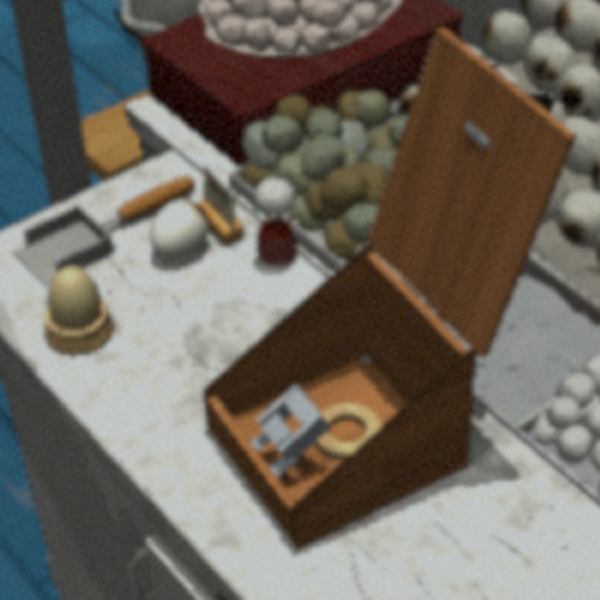

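View pics/tc.png

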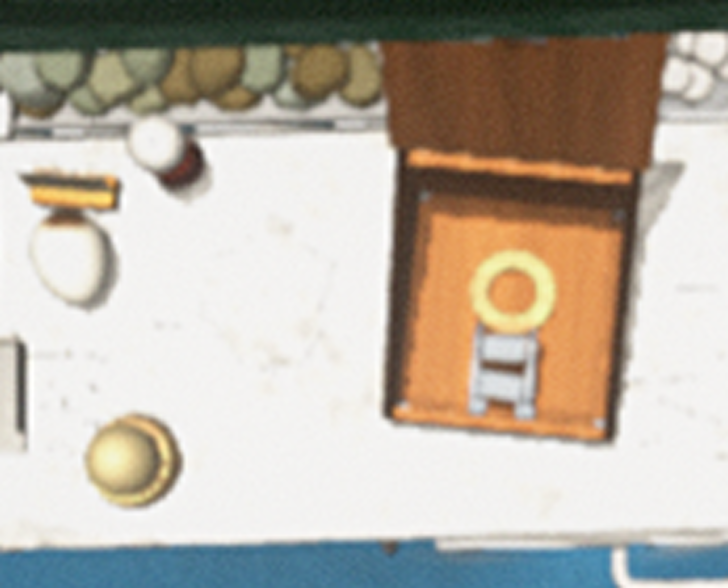

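Scene crop: the egg's outline spans columns 48–101 with its tip at (73,266). The box corners are at (297,549), (294,510), (207,398), (371,253), (473,352) and (470,462), and the ring is at (349,430). Top crop: the egg is at (122,460), the box's front corners at (388,418) and (612,441), and the ring at (513,291).

```bash
cat > h.py <<'E'
import numpy as np
from scipy.optimize import least_squares as LS
from scipy.spatial.transform import Rotation as Rn
from cell import env
C={n:env.camera_info(n) for n in("scene","top")}
def proj(n,X):
    c=C[n];p=np.atleast_2d(X)@c["R"].T+c["t"];s=p[:,:2]/p[:,2:]
    s=s*(1+c["k1"]*(s**2).sum(1,keepdims=True))
    return s*[c["fx"],c["fy"]]+[c["cx"],c["cy"]]
S=lambda p:(np.array([220,100])+np.array(p)/2)/1.5
T=lambda p:(np.array([200,170])+np.array(p)/2.8)/1.5
def tri(obs):
    return LS(lambda X:np.concatenate([(proj(n,X)-p).ravel() for n,p in obs]),[.6,.2,.05])
def box(q,P):
    return Rn.from_euler('z',q[2]).apply(P)+[q[0],q[1],0]
E
python3 - <<'E'
from h import *
np.set_printoptions(precision=4,suppress=True)
m=1e-3
P=[("scene",S((297,549)),(-85,-80,0)),("scene",S((294,510)),(-85,-80,48)),("scene",S((207,398)),(-85,80,48)),("scene",S((371,253)),(85,80,138)),("scene",S((473,352)),(85,-80,138)),("scene",S((470,462)),(85,-80,0)),("scene",S((349,430)),(12,0,18)),
("top",T((388,418)),(-85,80,48)),("top",T((612,441)),(-85,-80,48)),("top",T((513,291)),(12,0,18))]
f=lambda q:np.concatenate([(proj(n,box(q,np.array(X)*m))-p).ravel() for n,p,X in P])
r=LS(f,[.6,.05,0],loss='soft_l1');print("box",r.x,np.degrees(r.x[2]));print(r.fun.reshape(-1,2))
q=r.x
for a,b,n in [((349,430),(513,291),"ring"),((75,298),(122,460),"egg"),((207,398),(388,418),"FL"),((294,510),(612,441),"FR")]:
    t=tri([("scene",S(a)),("top",T(b))]);print(n,t.x,t.fun)
print("seat",box(q,np.array([.012,0,.0085])))
# lid edge
def lid(q,phi,pl):  # pl in lid_hinge axes
    return box(q,Rn.from_euler('y',phi-np.radians(28)).apply(pl)*1+[.085,0,.138])
best=LS(lambda a:np.concatenate([(proj("scene",lid(q,a[0],np.array([-.2,y,0])))-S(u)).ravel() for y,u in((.085,(441,30)),(-.085,(573,135)))]),[2.3]);print("lid",best.x,best.fun)
# egg: tip in scene
from itertools import product
for z0 in (.010,.015,.02):print(z0,)
E
```

```text
box [ 0.524   0.0195 -0.1263] -7.236304451677016
[[-0.0359  1.0381]
 [ 0.3019  1.8338]
 [-2.1368 -2.3072]
 [-0.9021 -3.7699]
 [ 1.413   0.6452]
 [-0.7446  1.8232]
 [-0.962  -0.514 ]
 [-1.2962 -1.1577]
 [ 1.1997 -1.1789]
 [ 0.4416 -0.7344]]
ring [0.5363 0.0179 0.0154] [-0.806   0.1052  0.4847 -0.7849]
egg [0.4265 0.2858 0.0443] [-1.2203  0.1074  0.557  -1.119 ]
FL [0.4493 0.1047 0.0432] [-1.025   0.1129  0.5546 -1.0008]
FR [ 0.4284 -0.0469  0.0534] [-0.7621  0.093   0.4663 -0.7928]
seat [0.5359 0.018  0.0085]
lid [2.4105] [-0.5273 -1.2381  0.5665  0.2877]
0.01
0.015
0.02
```

```bash
cat >> h.py <<'E'
def frame(az,tilt,spin=0):
    c,s=np.cos(np.radians(tilt)),np.sin(np.radians(tilt))
    M=np.array([[-c,0,s],[0,1,0],[-s,0,-c]])
    return Rn.from_euler('z',az,degrees=True)*Rn.from_matrix(M)*Rn.from_euler('z',spin,degrees=True)
def cur():
    o=env.get_obs();return Rn.from_euler('xyz',o["tool_rot"],degrees=True),o["tool_pos"],o
def plan(R1,p1,n=None,start=None):
    "constant rows (turn w, shift v each) from the present pose to R1,p1"
    R0,p0=start or cur()[:2]
    w=(R0.inv()*R1).as_rotvec();d=p1-p0
    n=n or int(np.ceil(max(np.linalg.norm(w)/np.radians(10),np.linalg.norm(d)/.05,1)))
    while 1:
        Ri=[R0*Rn.from_rotvec(w*i/n) for i in range(n)]
        A=sum(r.as_matrix() for r in Ri);v=np.linalg.solve(A,d)
        if np.linalg.norm(v)<.055:break
        n+=1
    P=p0+np.cumsum([r.apply(v) for r in Ri],0)
    print("n",n,"angular",np.round(w/n/np.pi,4).tolist(),"slide",np.round(v/.5,4).tolist(),"zmin",P[:,2].min().round(3),"mid",P[n//2-1].round(3))
    return R1,p1
def tcp(pt,R,back):  # TCP so that the pad centre lies `back` behind pt
    return np.array(pt)+R.apply([0,0,.019-back])
E
python3 - <<'E'
from h import *
egg=[.4265,.2858,.0443]
R=frame(33.8,28);g=tcp(egg,R,.008)
s=plan(R,g+[0,0,.10]-R.apply([0,0,0.02]))
s=plan(R,g-R.apply([0,0,.0]),start=s)
print(g)
print("tip pix",(proj("scene",[.4265,.2858,.080])*1.5-[220,100])*2)
E
```

```text
n 8 angular [-0.0095, -0.0179, -0.0377] slide [-0.0403, -0.0865, 0.0232] zmin 0.152 mid [0.288 0.421 0.177]
n 3 angular [0.0, 0.0, 0.0] slide [0.0313, -0.0, 0.0722] zmin 0.035 mid [0.426 0.285 0.113]
[0.43079136 0.28867281 0.03458758]
tip pix [[ 65.73771644 269.46542781]]
```

Request:
{"api": "step_arm", "payload": {
  "rows": [
    {"angular": [-0.0095, -0.0179, -0.0377], "slide": [-0.0403, -0.0865, 0.0232], "jaw": 1},
    {"angular": [-0.0095, -0.0179, -0.0377], "slide": [-0.0403, -0.0865, 0.0232], "jaw": 1},
    {"angular": [-0.0095, -0.0179, -0.0377], "slide": [-0.0403, -0.0865, 0.0232], "jaw": 1},
    {"angular": [-0.0095, -0.0179, -0.0377], "slide": [-0.0403, -0.0865, 0.0232], "jaw": 1},
    {"angular": [-0.0095, -0.0179, -0.0377], "slide": [-0.0403, -0.0865, 0.0232], "jaw": 1},
    {"angular": [-0.0095, -0.0179, -0.0377], "slide": [-0.0403, -0.0865, 0.0232], "jaw": 1},
    {"angular": [-0.0095, -0.0179, -0.0377], "slide": [-0.0403, -0.0865, 0.0232], "jaw": 1},
    {"angular": [-0.0095, -0.0179, -0.0377], "slide": [-0.0403, -0.0865, 0.0232], "jaw": 1},
    {"angular": [0, 0, 0], "slide": [0, 0, 0], "jaw": 1}
  ]
}}

```text
time_s: 1.23
tool_pos: [0.4192, 0.2845, 0.1519]
tool_rot: [179.5, 27.5, -147.6]
force: [-0.8, -0.2, 0.4]
grip_width: 0.0867
grasp_force: 0.0
```

Run:
```python
from h import *
R=frame(33.8,28);g=tcp([.4265,.2858,.0443],R,.008)
R0,p0,o=cur();print(o["qpos"].round(1),p0)
s=plan(R,g+[0,0,.05])
```

```text
[-52.9 -17.   12.  131.7  10.9  38.   75. ] [0.41920839 0.28451281 0.15188066]
n 2 angular [-0.0004, -0.0014, -0.0034] slide [0.0206, -0.0032, 0.0652] zmin 0.085 mid [0.425 0.287 0.118]
```

Request:
{"api": "step_arm", "payload": {
  "rows": [
    {"angular": [0, -0.0014, -0.0034], "slide": [0.0206, -0.0032, 0.0652], "jaw": 1},
    {"angular": [0, -0.0014, -0.0034], "slide": [0.0206, -0.0032, 0.0652], "jaw": 1},
    {"angular": [0, 0, 0], "slide": [0, 0, 0], "jaw": 1}
  ]
}}

```text
time_s: 1.6
tool_pos: [0.4274, 0.2913, 0.0825]
tool_rot: [-179.8, 27.7, -145.8]
force: [-0.3, -0.4, -0.0]
grip_width: 0.087
grasp_force: 0.0
```

Run:
```python
from h import *
import cv2
R=frame(33.8,28);g=tcp([.4265,.2858,.0443],R,.008)
R0,p0,o=cur();print(o["qpos"].round(1),p0)
s=plan(R,g)
a=env.read_camera("scene")[100:220,110:240,::-1];b=env.read_camera("top")[170:270,110:218,::-1]
a=cv2.resize(a,(390,360),interpolation=cv2.INTER_CUBIC);b=cv2.resize(b,(389,360),interpolation=cv2.INTER_CUBIC)
cv2.imwrite("pics/g1.png",cv2.hconcat([a,b]))
```

```text
[-53.4  -9.4  13.7 135.2  10.8  26.7  76.3] [0.42742744 0.29132544 0.08249829]
n 1 angular [-0.0003, -0.0017, 0.002] slide [0.0422, -0.0078, 0.0861] zmin 0.035 mid [0.431 0.289 0.035]
```

View pics/g1.png

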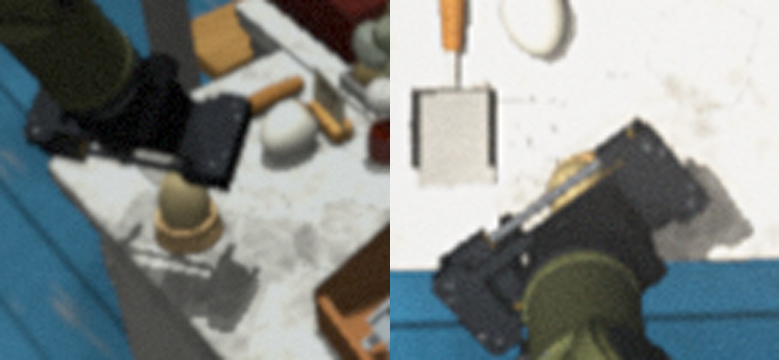

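The scene crop shows the gripper straddling the egg (186,195). The top crop shows the fingers on either side of it (575,175). Going down.

Request:
{"api": "step_arm", "payload": {
  "rows": [
    {"angular": [0, -0.0008, 0.001], "slide": [0.0211, -0.0039, 0.043], "jaw": 1},
    {"angular": [0, -0.0008, 0.001], "slide": [0.0211, -0.0039, 0.043], "jaw": 1},
    {"angular": [0, 0, 0], "slide": [0, 0, 0], "jaw": 1},
    {"angular": [0, 0, 0], "slide": [0, 0, 0], "jaw": 1}
  ]
}}

```text
time_s: 2.2
tool_pos: [0.4342, 0.2912, 0.0398]
tool_rot: [179.9, 28.5, -146.2]
force: [-0.4, -0.3, -0.2]
grip_width: 0.0871
grasp_force: 0.0
```

Run:
```python
from h import *
R=frame(33.8,28);g=tcp([.4265,.2858,.0443],R,.008)
R0,p0,o=cur();print(o["qpos"].round(1),p0,g)
s=plan(R,g)
```

```text
[-53.3  -4.   14.8 137.2   9.8  18.4  77.1] [0.43424245 0.29116844 0.03975635] [0.43079136 0.28867281 0.03458758]
n 1 angular [0.0002, 0.003, -0.0002] slide [0.0124, -0.0003, 0.005] zmin 0.035 mid [0.431 0.289 0.035]
```

Request:
{"api": "step_arm", "payload": {
  "rows": [
    {"angular": [0, 0.003, 0], "slide": [0.0124, 0, 0.005], "jaw": 1},
    {"angular": [0, 0, 0], "slide": [0, 0, 0], "jaw": 1},
    {"angular": [0, 0, 0], "slide": [0, 0, 0], "jaw": 0.6},
    {"angular": [0, 0, 0], "slide": [0, 0, 0], "jaw": 0.6},
    {"angular": [0, 0, 0], "slide": [0, 0, 0], "jaw": 0.6}
  ],
  "newtons": 20
}}

```text
time_s: 2.82
tool_pos: [0.4298, 0.2876, 0.0326]
tool_rot: [180.0, 27.8, -146.2]
force: [-0.1, -0.1, 0.6]
grip_width: 0.0646
grasp_force: 0.0
```

Request:
{"api": "step_arm", "payload": {
  "rows": [
    {"angular": [0, 0, 0], "slide": [0, 0, 0], "jaw": 0.4},
    {"angular": [0, 0, 0], "slide": [0, 0, 0], "jaw": 0.4},
    {"angular": [0, 0, 0], "slide": [0, 0, 0], "jaw": 0.4},
    {"angular": [0, 0, 0], "slide": [0, 0, 0], "jaw": 0.4}
  ]
}}

```text
time_s: 3.32
tool_pos: [0.4289, 0.29, 0.0333]
tool_rot: [179.9, 27.9, -146.1]
force: [-5.3, 4.7, 4.4]
grip_width: 0.0472
grasp_force: 20.0
```

Request:
{"api": "step_arm", "payload": {
  "rows": [
    {"angular": [0, 0, 0], "slide": [-0.0094, 0, -0.0177], "jaw": 0.4},
    {"angular": [0, 0, 0], "slide": [-0.0188, 0, -0.0353], "jaw": 0.4},
    {"angular": [0, 0, 0], "slide": [-0.0188, 0, -0.0353], "jaw": 0.4},
    {"angular": [0, 0, 0], "slide": [-0.0282, 0, -0.053], "jaw": 0.4},
    {"angular": [0, 0, 0], "slide": [-0.0282, 0, -0.053], "jaw": 0.4},
    {"angular": [0, 0, 0], "slide": [0, 0, 0], "jaw": 0.4}
  ]
}}

```text
time_s: 4.08
tool_pos: [0.4315, 0.2883, 0.1452]
tool_rot: [179.9, 28.1, -146.3]
force: [0.9, -0.2, -3.6]
grip_width: 0.0477
grasp_force: 20.0
```

Run:
```python
from h import *
import cv2
R0,p0,o=cur();print(o["qpos"].round(1),p0)
g=p0-R0.apply([0,0,.011])
print(g)
def crop(n):
    u,v=proj(n,g)[0].astype(int);print(n,u-40,v-45)
    return cv2.resize(env.read_camera(n)[v-45:v+45,u-40:u+40,::-1],(400,450),interpolation=cv2.INTER_CUBIC)
cv2.imwrite("pics/g2.png",cv2.hconcat([crop("scene"),crop("top")]))
# seat plan
R=frame(-7.5,28);seat=np.array([.536,.018,.0085])
w=seat+[0,0,.027]
print("place tcp",tcp(w,R,.008))
```

```text
[-52.9 -15.1  13.1 131.4  10.3  35.7  77.4] [0.43148553 0.2883041  0.14519825]
[0.4271839  0.28541825 0.15490226]
scene 124 90
top 113 175
place tcp [0.54112001 0.01732594 0.02578758]
```

View pics/g2.png

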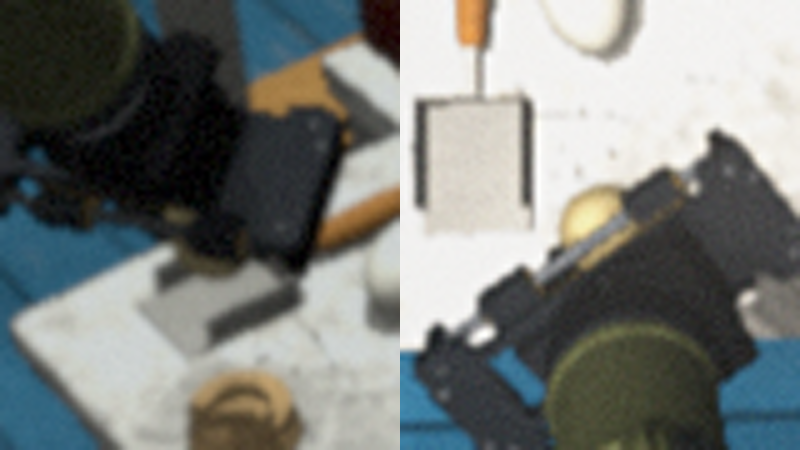

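The egg is in the grip (top crop (595,225)) and the stand is empty (scene crop (243,405)). Next I carry it over the box.

Run:
```python
from h import *
R=frame(-7.5,28);w=np.array([.536,.018,.0355]);g=tcp(w,R,.008)
R0,p0,o=cur()
s=plan(R0,p0+[0.02,0.0,.01])
s=plan(R,g+[0,0,.13],start=s,n=8)
```

```text
n 1 angular [0.0, 0.0, 0.0] slide [-0.0388, -0.0222, -0.0022] zmin 0.151 mid [0.449 0.287 0.151]
n 8 angular [0.0134, -0.0002, 0.0253] slide [-0.004, -0.0726, 0.0009] zmin 0.152 mid [0.52  0.16  0.153]
```

Request:
{"api": "step_arm", "payload": {
  "rows": [
    {"angular": [0, 0, 0], "slide": [-0.0388, -0.0222, -0.0022], "jaw": 0.4},
    {"angular": [0.0134, 0, 0.0253], "slide": [-0.004, -0.0726, 0.0009], "jaw": 0.4},
    {"angular": [0.0134, 0, 0.0253], "slide": [-0.004, -0.0726, 0.0009], "jaw": 0.4},
    {"angular": [0.0134, 0, 0.0253], "slide": [-0.004, -0.0726, 0.0009], "jaw": 0.4},
    {"angular": [0.0134, 0, 0.0253], "slide": [-0.004, -0.0726, 0.0009], "jaw": 0.4},
    {"angular": [0.0134, 0, 0.0253], "slide": [-0.004, -0.0726, 0.0009], "jaw": 0.4},
    {"angular": [0.0134, 0, 0.0253], "slide": [-0.004, -0.0726, 0.0009], "jaw": 0.4},
    {"angular": [0.0134, 0, 0.0253], "slide": [-0.004, -0.0726, 0.0009], "jaw": 0.4},
    {"angular": [0.0134, 0, 0.0253], "slide": [-0.004, -0.0726, 0.0009], "jaw": 0.4},
    {"angular": [0, 0, 0], "slide": [0, 0, 0], "jaw": 0.4}
  ]
}}

```text
time_s: 5.42
tool_pos: [0.5404, 0.0155, 0.1542]
tool_rot: [-179.8, 27.6, 172.4]
force: [-0.5, -0.1, -3.6]
grip_width: 0.0476
grasp_force: 20.0
```

Run:
```python
from h import *
import cv2
R=frame(-7.5,28);w=np.array([.536,.018,.0355]);g=tcp(w,R,.008)
R0,p0,o=cur();print(o["qpos"].round(1))
s=plan(R,g+[0,0,.06])
s=plan(R,g+[0,0,.006],start=s)
def crop(n):
    u,v=proj(n,w+[0,0,.06])[0].astype(int)
    return cv2.resize(env.read_camera(n)[v-60:v+50,u-55:u+45,::-1],(400,440),interpolation=cv2.INTER_CUBIC)
cv2.imwrite("pics/g3.png",cv2.hconcat([crop("scene"),crop("top")]))
```

```text
[-33.9 -12.7  21.5 127.8  21.7  39.6  56.7]
n 2 angular [-0.0006, -0.0011, -0.0003] slide [0.0314, 0.002, 0.0608] zmin 0.086 mid [0.541 0.016 0.12 ]
n 2 angular [0.0, 0.0, 0.0] slide [0.0254, -0.0, 0.0477] zmin 0.032 mid [0.541 0.017 0.059]
```

View pics/g3.png

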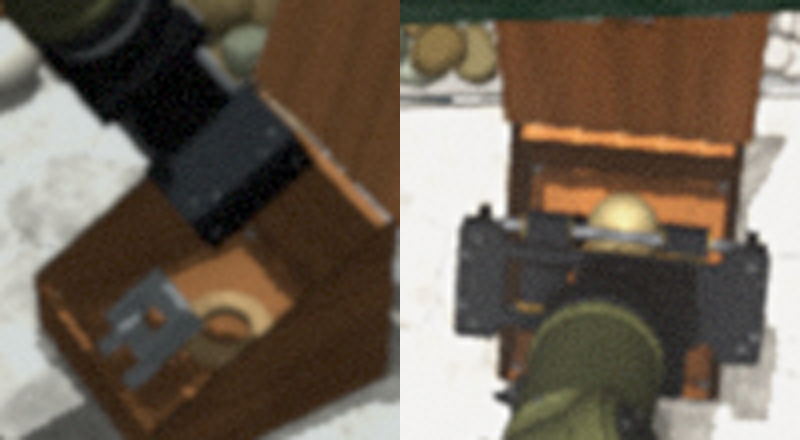

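Scene crop: the ring (228,325) is clear below the held egg. Top crop: the gripper is square to the box, with the egg at (625,225). Going down in stages.

Request:
{"api": "step_arm", "payload": {
  "rows": [
    {"angular": [0, -0.001, 0], "slide": [0.0314, 0.002, 0.0608], "jaw": 0.4},
    {"angular": [0, -0.001, 0], "slide": [0.0314, 0.002, 0.0608], "jaw": 0.4},
    {"angular": [0, 0, 0], "slide": [0.0126, 0, 0.0236], "jaw": 0.4},
    {"angular": [0, 0, 0], "slide": [0.0126, 0, 0.0236], "jaw": 0.4},
    {"angular": [0, 0, 0], "slide": [0, 0, 0], "jaw": 0.4},
    {"angular": [0, 0, 0], "slide": [0, 0, 0], "jaw": 0.4}
  ]
}}

```text
time_s: 6.28
tool_pos: [0.5441, 0.0205, 0.0629]
tool_rot: [180.0, 28.3, 172.6]
force: [-0.4, -0.6, -2.5]
grip_width: 0.0471
grasp_force: 20.0
```

Run:
```python
from h import *
R=frame(-7.5,28);w=np.array([.536,.018,.0355]);g=tcp(w,R,.008)
R0,p0,o=cur();print(o["qpos"].round(1),p0-g,o["force"])
plan(R,g+[0,0,.012]);plan(R,g+[0,0,.004])
```

```text
[-33.2  -3.7  22.2 133.2  24.   24.9  52.2] [0.00298356 0.00315481 0.03715826] [-0.36759499 -0.56472929 -2.51069561]
n 1 angular [0.0002, 0.0017, 0.0003] slide [0.0283, -0.007, 0.0419] zmin 0.038 mid [0.541 0.017 0.038]
n 1 angular [0.0002, 0.0017, 0.0003] slide [0.0359, -0.007, 0.056] zmin 0.03 mid [0.541 0.017 0.03 ]
```

Request:
{"api": "step_arm", "payload": {
  "rows": [
    {"angular": [0, 0.0008, 0], "slide": [0.0142, -0.0035, 0.021], "jaw": 0.4},
    {"angular": [0, 0.0008, 0], "slide": [0.0142, -0.0035, 0.021], "jaw": 0.4},
    {"angular": [0, 0, 0], "slide": [0, 0, 0], "jaw": 0.4},
    {"angular": [0, 0, 0], "slide": [0, 0, 0], "jaw": 0.4}
  ]
}}

```text
time_s: 6.78
tool_pos: [0.5401, 0.017, 0.0365]
tool_rot: [-179.9, 27.9, 172.6]
force: [0.2, 0.4, -2.5]
grip_width: 0.0472
grasp_force: 20.0
```

Run:
```python
from h import *
R=frame(-7.5,28);w=np.array([.536,.018,.0355]);g=tcp(w,R,.008)
R0,p0,o=cur();print(p0-g,o["force"],o["wrist_torque"])
plan(R,g+[0,0,.005]);plan(R,g+[0,0,.001])
```

```text
[-0.00101302 -0.00034203  0.01068497] [ 0.22615475  0.36614678 -2.51642689] [0.13523815 0.89390132 0.01821444]
n 1 angular [-0.0001, -0.0005, 0.0003] slide [0.0036, 0.001, 0.0109] zmin 0.031 mid [0.541 0.017 0.031]
n 1 angular [-0.0001, -0.0005, 0.0003] slide [0.0074, 0.001, 0.018] zmin 0.027 mid [0.541 0.017 0.027]
```

Request:
{"api": "step_arm", "payload": {
  "rows": [
    {"angular": [0, 0, 0], "slide": [0.0036, 0.001, 0.0109], "jaw": 0.4},
    {"angular": [0, 0, 0], "slide": [0, 0, 0], "jaw": 0.4},
    {"angular": [0, 0, 0], "slide": [0, 0, 0], "jaw": 0.4}
  ]
}}

```text
time_s: 7.15
tool_pos: [0.542, 0.0176, 0.0318]
tool_rot: [180.0, 28.0, 172.5]
force: [-4.6, -0.6, 4.3]
grip_width: 0.0476
grasp_force: 20.0
```

Request:
{"api": "step_arm", "payload": {
  "rows": [
    {"angular": [0, 0, 0], "slide": [0.0023, 0, 0.0044], "jaw": 0.4},
    {"angular": [0, 0, 0], "slide": [0, 0, 0], "jaw": 0.4},
    {"angular": [0, 0, 0], "slide": [0, 0, 0], "jaw": 0.4}
  ]
}}

```text
time_s: 7.52
tool_pos: [0.5424, 0.0169, 0.0303]
tool_rot: [180.0, 28.1, 172.5]
force: [-11.3, -2.2, 15.9]
grip_width: 0.0476
grasp_force: 20.0
```

Request:
{"api": "step_arm", "payload": {
  "rows": [
    {"angular": [0, 0, 0], "slide": [0.0025, 0, -0.0081], "jaw": 0.4},
    {"angular": [0, 0, 0], "slide": [0, 0, 0], "jaw": 0.4},
    {"angular": [0, 0, 0], "slide": [0, 0, 0], "jaw": 0.4}
  ]
}}

```text
time_s: 7.9
tool_pos: [0.5379, 0.0179, 0.0311]
tool_rot: [-179.9, 27.9, 172.6]
force: [0.1, -0.1, -3.0]
grip_width: 0.0472
grasp_force: 20.0
```

Request:
{"api": "step_arm", "payload": {
  "rows": [
    {"angular": [0, 0, 0], "slide": [0.0028, 0, 0.0053], "jaw": 0.4},
    {"angular": [0, 0, 0], "slide": [0, 0, 0], "jaw": 0.4},
    {"angular": [0, 0, 0], "slide": [0, 0, 0], "jaw": 0.4}
  ]
}}

```text
time_s: 8.28
tool_pos: [0.5386, 0.0184, 0.0287]
tool_rot: [-180.0, 28.0, 172.6]
force: [1.4, 1.8, -3.1]
grip_width: 0.0477
grasp_force: 20.0
```

Now it is free at the lower height, so I lower it further.

Request:
{"api": "step_arm", "payload": {
  "rows": [
    {"angular": [0, 0, 0], "slide": [0.0023, 0, 0.0044], "jaw": 0.4},
    {"angular": [0, 0, 0], "slide": [0, 0, 0], "jaw": 0.4},
    {"angular": [0, 0, 0], "slide": [0, 0, 0], "jaw": 0.4}
  ]
}}

```text
time_s: 8.65
tool_pos: [0.5395, 0.0185, 0.0274]
tool_rot: [179.9, 28.1, 172.5]
force: [-2.9, 1.9, 7.8]
grip_width: 0.047
grasp_force: 20.0
```

Request:
{"api": "step_arm", "payload": {
  "rows": [
    {"angular": [0, 0, 0], "slide": [0.0019, 0, 0.0035], "jaw": 0.4},
    {"angular": [0, 0, 0], "slide": [0, 0, 0], "jaw": 0.4},
    {"angular": [0, 0, 0], "slide": [0, 0, 0], "jaw": 0.4}
  ]
}}

```text
time_s: 9.02
tool_pos: [0.54, 0.0188, 0.0264]
tool_rot: [179.9, 28.1, 172.5]
force: [-10.8, 1.8, 18.5]
grip_width: 0.0472
grasp_force: 20.0
```

Request:
{"api": "step_arm", "payload": {
  "rows": [
    {"angular": [0, 0, 0], "slide": [0.0008, 0, -0.0027], "jaw": 0.4},
    {"angular": [0, 0, 0], "slide": [0, 0, 0], "jaw": 0.4},
    {"angular": [0, 0, 0], "slide": [0, 0, 0], "jaw": 0.58},
    {"angular": [0, 0, 0], "slide": [0, 0, 0], "jaw": 0.62},
    {"angular": [0, 0, 0], "slide": [0, 0, 0], "jaw": 0.75},
    {"angular": [0, 0, 0], "slide": [0, 0, 0], "jaw": 0.75},
    {"angular": [0, 0, 0], "slide": [0, 0, 0], "jaw": 0.75}
  ]
}}

```text
time_s: 9.9
tool_pos: [0.5363, 0.017, 0.0242]
tool_rot: [-179.9, 27.8, 172.5]
force: [0.7, -0.1, 0.2]
grip_width: 0.0645
grasp_force: 0.0
```

Run:
```python
from h import *
R0,p0,o=cur();print(p0,o["force"],o["qpos"].round(1))
s=plan(R0,p0+[0,0,.06]);plan(R0,p0+[0,0,.14],start=s)
```

```text
[0.53626712 0.01698886 0.02423765] [ 0.70295141 -0.08326852  0.15063799] [-32.9   0.3  22.7 135.4  25.2  19.4  50.3]
n 2 angular [0.0, 0.0, 0.0] slide [-0.028, -0.0001, -0.0531] zmin 0.054 mid [0.536 0.017 0.054]
n 2 angular [0.0, 0.0, 0.0] slide [-0.0373, -0.0001, -0.0708] zmin 0.124 mid [0.536 0.017 0.124]
```

Request:
{"api": "step_arm", "payload": {
  "rows": [
    {"angular": [0, 0, 0], "slide": [-0.014, 0, -0.0265], "jaw": 0.75},
    {"angular": [0, 0, 0], "slide": [-0.028, 0, -0.0531], "jaw": 0.75},
    {"angular": [0, 0, 0], "slide": [-0.03, 0, -0.056], "jaw": 0.75},
    {"angular": [0, 0, 0], "slide": [-0.03, 0, -0.056], "jaw": 0.75},
    {"angular": [0, 0, 0], "slide": [0, 0, 0], "jaw": 0.75}
  ]
}}

```text
time_s: 10.52
tool_pos: [0.5391, 0.0181, 0.1364]
tool_rot: [179.9, 28.2, 172.5]
force: [-0.1, 0.2, -0.1]
grip_width: 0.0647
grasp_force: 0.0
```

```bash
cat >> h.py <<'E'
Q=[.524,.0185,np.radians(-7.5)]
def lidpt(a,r,off,y):  # a deg: lid direction above horizontal; point off outside the inner face
    a=np.radians(a);e=np.array([-np.cos(a),0,np.sin(a)]);n=np.array([e[2],0,-e[0]])
    return box(Q,np.array([.085,y,.138])+r*e+off*n)
E
python3 - <<'E'
from h import *
import cv2
R0,p0,o=cur();print(p0,o["force"],o["qpos"].round(1))
c=lidpt(110,.2,.01,.045);print("corner",c,"upright",lidpt(90,.2,.01,.045))
up=np.array([c[0]-.08,c[1],.39]);back=np.array([c[0]+.05,c[1]-.007,.39])
s=plan(frame(-7.5,0),up)
s=plan(frame(-7.5,0),back,start=s)
a=env.read_camera("scene")[130:260,195:345,::-1]
cv2.imwrite("pics/g4.png",cv2.resize(a,(600,520),interpolation=cv2.INTER_CUBIC))
E
```

```text
[0.53906655 0.01808822 0.13639529] [-0.10061036  0.24026555 -0.10793144] [-33.8 -11.9  21.5 129.7  22.5  36.4  55.5]
corner [0.69128185 0.04186523 0.32251832] upright [0.62406094 0.05071503 0.338     ]
n 6 angular [0.0001, 0.0261, -0.0] slide [-0.0463, 0.0111, -0.0753] zmin 0.181 mid [0.56  0.032 0.267]
n 3 angular [0.0, 0.0, 0.0] slide [-0.0865, 0.0067, -0.0] zmin 0.39 mid [0.655 0.04  0.39 ]
```

View pics/g4.png

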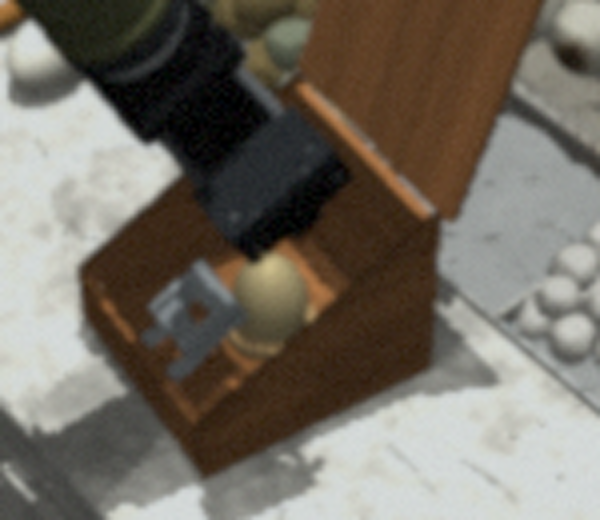

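The egg stands upright in the ring at (270,300). Next I go over the lid, with the fingers shut.

Request:
{"api": "step_arm", "payload": {
  "rows": [
    {"angular": [0, 0.0261, 0], "slide": [-0.0463, 0.0111, -0.0753], "jaw": 0.75},
    {"angular": [0, 0.0261, 0], "slide": [-0.0463, 0.0111, -0.0753], "jaw": 0.75},
    {"angular": [0, 0.0261, 0], "slide": [-0.0463, 0.0111, -0.0753], "jaw": 0.3},
    {"angular": [0, 0.0261, 0], "slide": [-0.0463, 0.0111, -0.0753], "jaw": 0},
    {"angular": [0, 0.0261, 0], "slide": [-0.0463, 0.0111, -0.0753], "jaw": 0},
    {"angular": [0, 0.0261, 0], "slide": [-0.0463, 0.0111, -0.0753], "jaw": 0},
    {"angular": [0, 0, 0], "slide": [0, 0, 0], "jaw": 0}
  ]
}}

```text
time_s: 11.45
tool_pos: [0.6142, 0.0425, 0.3849]
tool_rot: [-179.7, -0.3, 172.5]
force: [0.1, 0.1, -0.7]
grip_width: 0.0235
grasp_force: 0.0
```

Run:
```python
from h import *
R0,p0,o=cur();print(p0,o["qpos"].round(1))
c=lidpt(110,.2,.01,.045)
s=plan(frame(-7.5,0),np.array([c[0]+.05,c[1]-.007,.385]))
s=plan(frame(-7.5,0),np.array([c[0]+.05,c[1]-.007,.30]),start=s)
```

```text
[0.61422565 0.04254816 0.38493937] [-32.2  14.3  33.1  72.4  -7.5  95.9  81.8]
n 3 angular [-0.0005, -0.0006, 0.0] slide [-0.0846, 0.006, -0.0004] zmin 0.385 mid [0.657 0.04  0.385]
n 2 angular [0.0, 0.0, 0.0] slide [-0.0, 0.0, 0.085] zmin 0.3 mid [0.741 0.035 0.342]
```

Request:
{"api": "step_arm", "payload": {
  "rows": [
    {"angular": [0, 0, 0], "slide": [-0.0846, 0.006, -0.0004], "jaw": 0},
    {"angular": [0, 0, 0], "slide": [-0.0846, 0.006, -0.0004], "jaw": 0},
    {"angular": [0, 0, 0], "slide": [-0.0846, 0.006, -0.0004], "jaw": 0},
    {"angular": [0, 0, 0], "slide": [0, 0, 0.06], "jaw": 0},
    {"angular": [0, 0, 0], "slide": [0, 0, 0.11], "jaw": 0},
    {"angular": [0, 0, 0], "slide": [0, 0, 0], "jaw": 0}
  ]
}}

```text
time_s: 12.2
tool_pos: [0.7332, 0.0344, 0.2935]
tool_rot: [-179.9, -1.1, 172.4]
force: [0.1, 0.6, -0.8]
grip_width: 0.0006
grasp_force: 0.0
```

Run:
```python
from h import *
R0,p0,o=cur();print(p0,o["qpos"].round(1),o["force"])
# path: contact angles
s=None
for a,t in((108,0),(90,0),(70,5),(50,12)):
    off=.01+.0095*abs(np.cos(np.radians(90-a-(-t)) )) if 0 else .0195
    s=plan(frame(-7.5,t),lidpt(a,.183,off,.045),start=s)
    print(a,s[1])
```

```text
[0.73324471 0.03435551 0.29349174] [-24.1  31.6  33.   61.5 -16.5  92.4  87. ] [ 0.08832946  0.6069574  -0.81928212]
n 1 angular [-0.0008, -0.0062, -0.0004] slide [0.0911, 0.0038, -0.0233] zmin 0.306 mid [0.689 0.042 0.306]
108 [0.68859975 0.04221834 0.30601751]
n 2 angular [0.0, 0.0, 0.0] slide [0.0556, 0.0, -0.015] zmin 0.314 mid [0.661 0.046 0.314]
90 [0.63347967 0.04947503 0.321     ]
n 2 angular [0.0, -0.0139, 0.0] slide [0.0639, 0.0, 0.003] zmin 0.317 mid [0.602 0.054 0.32 ]
70 [0.57025951 0.05779812 0.31663314]
n 2 angular [-0.0, -0.0194, 0.0] slide [0.0611, -0.0, 0.0189] zmin 0.291 mid [0.541 0.062 0.305]
50 [0.51233277 0.06542432 0.29072049]
```

Request:
{"api": "step_arm", "payload": {
  "rows": [
    {"angular": [0, -0.003, 0], "slide": [0.0455, 0.0019, -0.0116], "jaw": 0},
    {"angular": [0, -0.003, 0], "slide": [0.0455, 0.0019, -0.0116], "jaw": 0},
    {"angular": [0, 0, 0], "slide": [0.0278, 0, -0.0075], "jaw": 0},
    {"angular": [0, 0, 0], "slide": [0.0278, 0, -0.0075], "jaw": 0},
    {"angular": [0, 0, 0], "slide": [0.0278, 0, -0.0075], "jaw": 0},
    {"angular": [0, 0, 0], "slide": [0.0278, 0, -0.0075], "jaw": 0},
    {"angular": [0, 0, 0], "slide": [0, 0, 0], "jaw": 0}
  ]
}}

```text
time_s: 13.08
tool_pos: [0.6361, 0.0502, 0.3276]
tool_rot: [180.0, 0.7, 172.6]
force: [-0.1, -0.4, -0.0]
grip_width: 0.0004
grasp_force: 0.0
```

Run:
```python
from h import *
import cv2
R0,p0,o=cur();print(p0,o["qpos"].round(1),o["force"])
s=None
for a,t in((70,5),(50,12)):
    s=plan(frame(-7.5,t),lidpt(a,.183,.0195,.045),n=4,start=s)
a=env.read_camera("scene")[50:260,195:395,::-1]
cv2.imwrite("pics/g5.png",cv2.resize(a,(571,600),interpolation=cv2.INTER_CUBIC))
```

```text
[0.63609777 0.05022478 0.32763827] [-33.4  16.3  34.2  76.8  -9.   88.9  82.4] [-0.09636429 -0.39177122 -0.0373752 ]
n 4 angular [0.0, -0.0059, 0.0001] slide [0.0333, -0.0005, 0.0042] zmin 0.317 mid [0.603 0.054 0.323]
n 4 angular [-0.0, -0.0097, 0.0] slide [0.0307, -0.0, 0.009] zmin 0.291 mid [0.541 0.062 0.305]
```

View pics/g5.png

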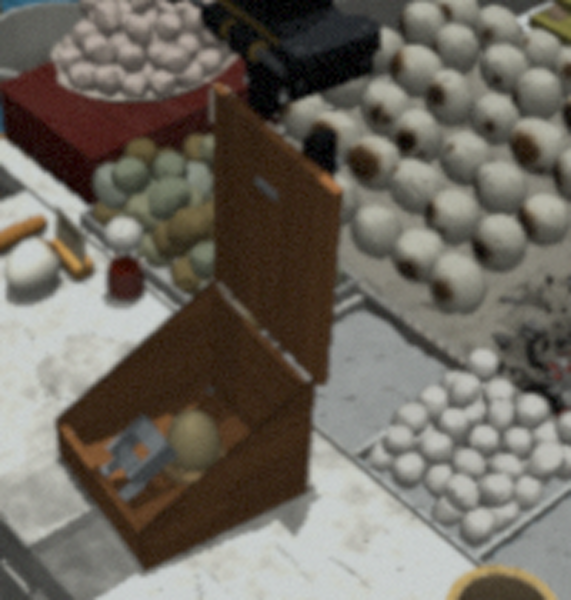

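The lid now stands about upright (edge at (275,140)) and the egg is in place (193,440). I keep pushing along the arc.

Request:
{"api": "step_arm", "payload": {
  "rows": [
    {"angular": [0, -0.0059, 0], "slide": [0.0333, 0, 0.008], "jaw": 0},
    {"angular": [0, -0.0059, 0], "slide": [0.0333, 0, 0.006], "jaw": 0},
    {"angular": [0, -0.0059, 0], "slide": [0.0333, 0, 0.004], "jaw": 0},
    {"angular": [0, -0.0059, 0], "slide": [0.0333, 0, 0.004], "jaw": 0},
    {"angular": [0, -0.0097, 0], "slide": [0.0307, 0, 0.009], "jaw": 0},
    {"angular": [0, -0.0097, 0], "slide": [0.0307, 0, 0.009], "jaw": 0},
    {"angular": [0, -0.0097, 0], "slide": [0.0307, 0, 0.009], "jaw": 0},
    {"angular": [0, -0.0097, 0], "slide": [0.0307, 0, 0.009], "jaw": 0},
    {"angular": [0, 0, 0], "slide": [0, 0, 0], "jaw": 0}
  ]
}}

```text
time_s: 14.25
tool_pos: [0.5125, 0.0661, 0.2869]
tool_rot: [-180.0, 11.9, 172.6]
force: [1.1, -0.1, 0.4]
grip_width: 0.0002
grasp_force: 0.0
```

Run:
```python
from h import *
R0,p0,o=cur();print(p0,o["qpos"].round(1),o["force"])
s=None
for a,t in((30,18),(10,24),(-10,28)):
    s=plan(frame(-7.5,t),lidpt(a,.183,.01+.0095*abs(np.sin(np.radians(a+t))),.045),n=4,start=s);print(s[1])
```

```text
[0.51252941 0.06609138 0.28687589] [-43.7 -10.5  26.7 106.3  10.1  72.5  63.6] [ 1.06904398 -0.09040456  0.36442068]
n 4 angular [-0.0, -0.0084, 0.0002] slide [0.0282, -0.0003, 0.0148] zmin 0.244 mid [0.488 0.069 0.266]
[0.46547665 0.07159305 0.24427429]
n 4 angular [0.0, -0.0083, 0.0] slide [0.0232, 0.0, 0.0231] zmin 0.185 mid [0.451 0.073 0.215]
[0.43810469 0.07519664 0.18485732]
n 4 angular [0.0, -0.0056, 0.0] slide [0.0164, -0.0, 0.0287] zmin 0.119 mid [0.435 0.076 0.152]
[0.43324144 0.07583689 0.11896152]
```

Run:
```python
from h import *
s=None
for a,t,r in((40,6,.165),(15,4,.15),(-5,6,.14)):
    s=plan(frame(-7.5,t),lidpt(a,r,.01+.0095*abs(np.sin(np.radians(a+t))),.055),n=4,start=s);print(s[1],np.hypot(*s[1][:2]))
```

```text
n 4 angular [-0.0, 0.0082, 0.0002] slide [0.0089, 0.0047, 0.0137] zmin 0.257 mid [0.507 0.072 0.272]
[0.50086371 0.07702054 0.25695534] 0.5067510417879993
n 4 angular [0.0, 0.0028, 0.0] slide [0.016, 0.0, 0.0324] zmin 0.189 mid [0.488 0.079 0.223]
[0.47516212 0.08040422 0.18946962] 0.48191688449373665
n 4 angular [0.0, -0.0028, -0.0] slide [0.0016, 0.0, 0.0267] zmin 0.136 mid [0.475 0.08  0.163]
[0.47629923 0.08025452 0.13592531] 0.48301319262002274
```

Request:
{"api": "step_arm", "payload": {
  "rows": [
    {"angular": [0, 0.0082, 0], "slide": [0.0089, 0.0047, 0.0137], "jaw": 0},
    {"angular": [0, 0.0082, 0], "slide": [0.0089, 0.0047, 0.0137], "jaw": 0},
    {"angular": [0, 0.0082, 0], "slide": [0.0089, 0.0047, 0.0137], "jaw": 0},
    {"angular": [0, 0.0082, 0], "slide": [0.0089, 0.0047, 0.0137], "jaw": 0},
    {"angular": [0, 0.0028, 0], "slide": [0.016, 0, 0.0324], "jaw": 0},
    {"angular": [0, 0.0028, 0], "slide": [0.016, 0, 0.0324], "jaw": 0},
    {"angular": [0, 0.0028, 0], "slide": [0.016, 0, 0.0324], "jaw": 0},
    {"angular": [0, 0.0028, 0], "slide": [0.016, 0, 0.0324], "jaw": 0},
    {"angular": [0, 0, 0], "slide": [0, 0, 0], "jaw": 0}
  ]
}}

```text
time_s: 15.38
tool_pos: [0.4753, 0.0798, 0.1884]
tool_rot: [-179.9, 4.0, 172.6]
force: [-0.2, 0.1, 0.3]
grip_width: 0.0007
grasp_force: 0.0
```

Run:
```python
from h import *
R0,p0,o=cur();print(p0,o["qpos"].round(1),o["force"])
s=None
for a,t,r,d in((-8,8,.14,0),(-28,10,.13,-.002)):
    s=plan(frame(-7.5,t),lidpt(a,r,.01+d+.0095*abs(np.sin(np.radians(a+t))),.055),n=4,start=s);print(s[1],np.hypot(*s[1][:2]))
```

```text
[0.47526563 0.07977769 0.18841761] [-43.9  -5.5  28.6 112.8   4.6  68.4  65.7] [-0.22264266  0.06267906  0.31003807]
n 4 angular [-0.0001, -0.0056, 0.0001] slide [0.0022, 0.0003, 0.0299] zmin 0.128 mid [0.475 0.08  0.158]
[0.47662046 0.08021223 0.12841845] 0.48332294280735194
n 4 angular [-0.0, -0.0028, 0.0] slide [-0.0068, 0.0, 0.0222] zmin 0.087 mid [0.486 0.079 0.107]
[0.49656049 0.07758707 0.08662431] 0.502585392430383
```

Request:
{"api": "step_arm", "payload": {
  "rows": [
    {"angular": [0, -0.0056, 0], "slide": [0.0022, 0, 0.0299], "jaw": 0},
    {"angular": [0, -0.0056, 0], "slide": [0.0022, 0, 0.0299], "jaw": 0},
    {"angular": [0, -0.0056, 0], "slide": [0.0022, 0, 0.0299], "jaw": 0},
    {"angular": [0, -0.0056, 0], "slide": [0.0022, 0, 0.0299], "jaw": 0},
    {"angular": [0, -0.0028, 0], "slide": [-0.0068, 0, 0.0222], "jaw": 0},
    {"angular": [0, -0.0028, 0], "slide": [-0.0068, 0, 0.0222], "jaw": 0},
    {"angular": [0, -0.0028, 0], "slide": [-0.0068, 0, 0.0222], "jaw": 0},
    {"angular": [0, 0, 0], "slide": [0, 0, 0], "jaw": 0}
  ]
}}

```text
time_s: 16.38
tool_pos: [0.4929, 0.0774, 0.0979]
tool_rot: [-179.9, 9.6, 172.5]
force: [0.3, -0.3, -0.5]
grip_width: 0.0003
grasp_force: 0.0
```

Request:
{"api": "step_arm", "payload": {
  "rows": [
    {"angular": [0, 0, 0], "slide": [-0.004, 0, 0.016], "jaw": 0},
    {"angular": [0, 0, 0], "slide": [0, 0, 0], "jaw": 0},
    {"angular": [0, 0, 0], "slide": [0, 0, 0], "jaw": 0}
  ]
}}

```text
time_s: 16.75
tool_pos: [0.4966, 0.0773, 0.0914]
tool_rot: [-180.0, 9.7, 172.5]
force: [-0.1, -0.0, 0.4]
grip_width: 0.0006
grasp_force: 0.0
```

Request:
{"api": "step_arm", "payload": {
  "rows": [
    {"angular": [0, 0, 0], "slide": [0, 0, 0.012], "jaw": 0},
    {"angular": [0, 0, 0], "slide": [0, 0, 0], "jaw": 0},
    {"angular": [0, 0, 0], "slide": [0, 0, 0], "jaw": 0}
  ]
}}

```text
time_s: 17.12
tool_pos: [0.498, 0.0775, 0.0889]
tool_rot: [179.9, 9.7, 172.5]
force: [-15.9, -2.1, 30.8]
grip_width: 0.0002
grasp_force: 17.1
```

Request:
{"api": "step_arm", "payload": {
  "rows": [
    {"angular": [0, 0, 0], "slide": [0, 0, 0.008], "jaw": 0},
    {"angular": [0, 0, 0], "slide": [0, 0, 0], "jaw": 0},
    {"angular": [0, 0, 0], "slide": [0, 0, 0], "jaw": 0}
  ]
}}

```text
time_s: 17.5
tool_pos: [0.4984, 0.0776, 0.0882]
tool_rot: [179.9, 9.5, 172.5]
force: [-33.1, -5.5, 61.9]
grip_width: 0.0008
grasp_force: 35.2
```

Request:
{"api": "step_arm", "payload": {
  "rows": [
    {"angular": [0, 0, 0], "slide": [0, 0, -0.03], "jaw": 0},
    {"angular": [0, 0, 0], "slide": [0, 0, -0.08], "jaw": 0},
    {"angular": [0, 0, 0], "slide": [0, 0.08, -0.08], "jaw": 0.4},
    {"angular": [0, 0, 0], "slide": [0, 0.1, 0], "jaw": 0.4},
    {"angular": [0, 0, 0], "slide": [0, 0.1, 0], "jaw": 0.4},
    {"angular": [0, 0, 0], "slide": [0, 0.1, 0], "jaw": 0.4},
    {"angular": [0, 0, 0], "slide": [0, 0, 0], "jaw": 0.4}
  ]
}}

```text
time_s: 18.38
tool_pos: [0.506, 0.2726, 0.1743]
tool_rot: [-180.0, 9.6, 172.9]
force: [-0.4, -1.1, -0.5]
grip_width: 0.034
grasp_force: 0.0
```

Run:
```python
from h import *
import cv2
R0,p0,o=cur();print(p0,o["force"],o["qpos"].round(1))
p=np.array([.4975,.0775,.0895])
b=Rn.from_euler('z',-Q[2]).apply(p-[Q[0],Q[1],0])-[.085,0,.138]
a=np.radians(-28);e=np.array([-np.cos(a),0,np.sin(a)]);n=np.array([e[2],0,-e[0]]);print("r,off,y",b@e,b@n,b[1])
k=lidpt(-28,.15,.052,0);print("knob pred",k)
out=[]
for nm in("scene","top"):
    u,v=proj(nm,k)[0].round().astype(int);print(nm,u-33,v-30,"pred",proj(nm,k))
    im=env.read_camera(nm)[:,:,::-1];cv2.imwrite(f"pics/k_{nm}.png",im)
    out.append(cv2.resize(im[v-30:v+30,u-33:u+33],(396,360),interpolation=cv2.INTER_CUBIC))
cv2.imwrite("pics/k.png",cv2.hconcat(out))
```

```text
[0.50598572 0.27262105 0.17433463] [-0.42362442 -1.08442743 -0.52047557] [-52.9   5.1  18.8 105.5   5.3  62.5  46.6]
r,off,y 0.12781747276020547 0.013032108339316957 0.055036302727223436
knob pred [0.45276007 0.02787892 0.11349254]
scene 199 167 pred [[232.01726052 196.81538145]]
top 219 179 pred [[252.29578517 208.64145806]]
```

View pics/k.png

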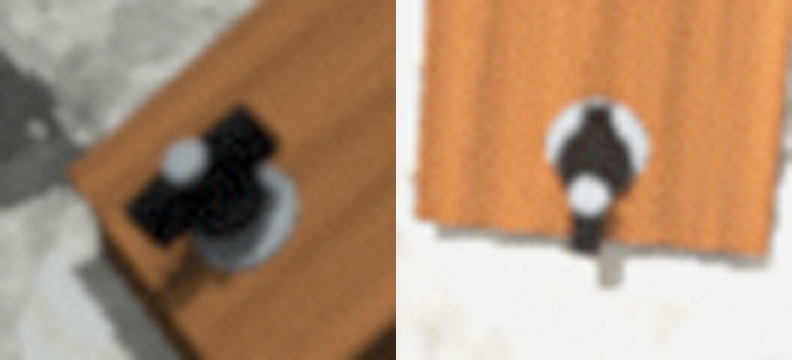

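Both crops show the lid shut with the black knob. The wing runs along the slope, and its silver cap is at (184,158) in the scene crop and (589,195) in the top crop. The wing is centred about (203,172) in the scene crop.

Run:
```python
from h import *
np.set_printoptions(precision=4,suppress=True)
t=tri([("scene",(199+184/6,167+158/6)),("top",(219+193/6,179+195/6))]);print(t.x,t.fun)
b=Rn.from_euler('z',-Q[2]).apply(t.x-[Q[0],Q[1],0])-[.085,0,.138]
a=np.radians(-28);e=np.array([-np.cos(a),0,np.sin(a)]);n=np.array([e[2],0,-e[0]]);print("r,off,y",b@e,b@n,b[1])
# wing direction top view: far end crop(597,108) near (585,245): use dark ends at wing top
for off in(.052,.064,.068,.072):print(off,proj("scene",lidpt(-28,.15,off,0)),proj("top",lidpt(-28,.15,off,0)))
k=lidpt(-28,.15,.052,0);R=frame(-7.5,28)
g=k+R.apply([0,0,.019-.004])
s=plan(frame(-7.5,28),g-R.apply([0,0,.07])) ;print(s[1],np.hypot(*s[1][:2]))
print(g)
```

```text
[0.4462 0.0296 0.1282] [-0.663   0.0774  0.3784 -0.6582]
r,off,y 0.14907623042431342 0.06813845547177724 0.0008584035821520796
0.052 [[232.0173 196.8154]] [[252.2958 208.6415]]
0.064 [[229.6959 194.6493]] [[251.9554 210.5264]]
0.068 [[228.9134 193.9191]] [[251.8406 211.1622]]
0.072 [[228.1266 193.1848]] [[251.7252 211.8017]]
n 5 angular [-0.0001, -0.0204, 0.0001] slide [0.02, -0.0978, -0.0008] zmin 0.162 mid [0.475 0.173 0.171]
[0.4272 0.0312 0.1621] 0.42830153749134636
[0.4597 0.027  0.1002]
```

Run:
```python
from h import *
D=[([-67.5,18.43,-4.0,83.17,1.29,78.54,-3.26],[.2396,.6036,.2215],[-179.9,0,158.36]),
([-52.9,-17,12,131.7,10.9,38,75],[.4192,.2845,.1519],[179.5,27.5,-147.6]),
([-53.4,-9.4,13.7,135.2,10.8,26.7,76.3],[.4274,.2913,.0825],[-179.8,27.7,-145.8]),
([-53.3,-4,14.8,137.2,9.8,18.4,77.1],[.4342,.2912,.0398],[179.9,28.5,-146.2]),
([-33.9,-12.7,21.5,127.8,21.7,39.6,56.7],[.5404,.0155,.1542],[-179.8,27.6,172.4]),
([-33.2,-3.7,22.2,133.2,24,24.9,52.2],[.5441,.0205,.0629],[180,28.3,172.6]),
([-32.9,.3,22.7,135.4,25.2,19.4,50.3],[.5363,.017,.0242],[-179.9,27.8,172.5]),
([-32.2,14.3,33.1,72.4,-7.5,95.9,81.8],[.6142,.0425,.3849],[-179.7,-.3,172.5]),
([-24.1,31.6,33,61.5,-16.5,92.4,87],[.7332,.0344,.2935],[-179.9,-1.1,172.4]),
([-43.7,-10.5,26.7,106.3,10.1,72.5,63.6],[.5125,.0661,.2869],[180,11.9,172.6]),
([-43.9,-5.5,28.6,112.8,4.6,68.4,65.7],[.4753,.0798,.1884],[-179.9,4,172.6]),
([-52.9,5.1,18.8,105.5,5.3,62.5,46.6],[.506,.2726,.1743],[-180,9.6,172.9])]
Z=np.array([Rn.from_euler('xyz',d[2],degrees=True).apply([0,0,1]) for d in D]);P=np.array([d[1] for d in D]);q4=np.radians([d[0][3] for d in D])
def d2(x,P,Z):
    W=P-x[3]*Z-[0,0,x[0]];return (W**2).sum(1)
f=lambda x:x[1]+x[2]*np.cos(q4+x[4])-d2(x,P,Z)
r=LS(f,[.3,.3,.25,.25,0],x_scale=.1);x=r.x;print(x,abs(r.fun).max())
def Q4(p,R):
    return np.degrees(np.arccos(np.clip((d2(x,np.array([p]),np.array([R.apply([0,0,1])]))-x[1])/x[2],-1,1))-x[4])
nn=-frame(-7.5,28).apply([0,0,1])
for t in(10,15,20,28):
  R=frame(-7.5,t)
  for pr in(0,.014):
    k=lidpt(-28,.15,.052-pr,0)
    print(t,pr,Q4(tcp(k,R,.004),R),[Q4(tcp(k,R2:=Rn.from_rotvec(-nn*np.radians(th))*R,.004),R2).round(1)[0] for th in(30,60,86)], [Q4(tcp(k,R2:=Rn.from_rotvec(-nn*np.radians(th))*R,-.004),R2).round(1)[0] for th in(0,30,60,86)])
```

```text
[0.25696602 0.49385006 0.47537658 0.36111458 0.03643968] 0.004543569210776477
10 0 [126.8912916] [np.float64(129.8), np.float64(135.3), np.float64(141.5)] [np.float64(127.2), np.float64(130.1), np.float64(135.5), np.float64(141.5)]
10 0.014 [126.83255235] [np.float64(129.8), np.float64(135.2), np.float64(141.4)] [np.float64(127.1), np.float64(130.0), np.float64(135.4), np.float64(141.3)]
15 0 [130.780308] [np.float64(133.1), np.float64(137.2), np.float64(141.8)] [np.float64(131.0), np.float64(133.2), np.float64(137.3), np.float64(141.8)]
15 0.014 [130.75514004] [np.float64(133.0), np.float64(137.2), np.float64(141.8)] [np.float64(131.0), np.float64(133.2), np.float64(137.3), np.float64(141.7)]
20 0 [134.69610695] [np.float64(136.2), np.float64(138.9), np.float64(141.8)] [np.float64(134.9), np.float64(136.3), np.float64(139.0), np.float64(141.8)]
20 0.014 [134.69628195] [np.float64(136.2), np.float64(138.9), np.float64(141.8)] [np.float64(134.8), np.float64(136.3), np.float64(138.9), np.float64(141.7)]
28 0 [140.99983422] [np.float64(141.0), np.float64(141.0), np.float64(141.0)] [np.float64(141.0), np.float64(141.0), np.float64(141.0), np.float64(141.0)]
28 0.014 [141.01896501] [np.float64(141.0), np.float64(141.0), np.float64(141.0)] [np.float64(141.0), np.float64(141.0), np.float64(141.0), np.float64(141.0)]
```

Run:
```python
from h import *
k=lidpt(-28,.15,.052,0);R=frame(-7.5,10);g=tcp(k,R,.007)
s=plan(R,g-R.apply([0,0,.06])+[0,0,.02]);print(s[1]);s=plan(R,g,start=s,n=4)
```

```text
n 5 angular [-0.0001, -0.0004, 0.0001] slide [0.0117, -0.0978, -0.0045] zmin 0.176 mid [0.482 0.172 0.177]
[0.44449626 0.02896687 0.18076331]
n 4 angular [0.0, 0.0, 0.0] slide [0.0017, 0.0, 0.0398] zmin 0.102 mid [0.45  0.028 0.141]
```

Request:
{"api": "step_arm", "payload": {
  "rows": [
    {"angular": [0, 0, 0], "slide": [0.0117, -0.0978, -0.0045], "jaw": 0.5},
    {"angular": [0, 0, 0], "slide": [0.0117, -0.0978, -0.0045], "jaw": 0.5},
    {"angular": [0, 0, 0], "slide": [0.0117, -0.0978, -0.0045], "jaw": 0.5},
    {"angular": [0, 0, 0], "slide": [0.0117, -0.0978, -0.0045], "jaw": 0.5},
    {"angular": [0, 0, 0], "slide": [0.0117, -0.0978, -0.0045], "jaw": 0.5},
    {"angular": [0, 0, 0], "slide": [0, 0, 0], "jaw": 0.5}
  ]
}}

```text
time_s: 19.23
tool_pos: [0.4437, 0.0246, 0.1812]
tool_rot: [179.9, 9.6, 172.0]
force: [-0.4, 0.2, -0.9]
grip_width: 0.0433
grasp_force: 0.0
```

Run:
```python
from h import *
k=lidpt(-28,.15,.052,0);R=frame(-7.5,10);g=tcp(k,R,.007)
print(cur()[2]["qpos"].round(1));plan(R,g,n=4)
```

```text
[-41.8 -16.6  28.2 122.1  12.5  64.1  63.4]
n 4 angular [0.0001, -0.0005, -0.0006] slide [0.0015, 0.0022, 0.0401] zmin 0.102 mid [0.449 0.026 0.141]
```

Request:
{"api": "step_arm", "payload": {
  "rows": [
    {"angular": [0, 0, -0.0006], "slide": [0.0015, 0.0022, 0.0401], "jaw": 0.5},
    {"angular": [0, 0, -0.0006], "slide": [0.0015, 0.0022, 0.0401], "jaw": 0.5},
    {"angular": [0, 0, -0.0006], "slide": [0.0015, 0.0022, 0.0401], "jaw": 0.5},
    {"angular": [0, 0, 0], "slide": [0, 0, 0], "jaw": 0.5}
  ]
}}

```text
time_s: 19.73
tool_pos: [0.4517, 0.031, 0.1201]
tool_rot: [-179.8, 9.5, 172.8]
force: [-0.5, 0.2, -0.4]
grip_width: 0.0436
grasp_force: 0.0
```

Run:
```python
from h import *
k=lidpt(-28,.15,.052,0);R=frame(-7.5,10);g=tcp(k,R,.007)
o=cur()[2];print(o["qpos"].round(1),o["force"]);plan(R,g,n=2)
```

```text
[-42.5 -11.1  30.3 125.6  10.8  55.5  65.1] [-0.4709458   0.18744748 -0.40418332]
n 2 angular [-0.0003, -0.0014, 0.001] slide [-0.0004, -0.0029, 0.0188] zmin 0.102 mid [0.453 0.029 0.111]
```

Request:
{"api": "step_arm", "payload": {
  "rows": [
    {"angular": [0, -0.0014, 0.001], "slide": [0, -0.0029, 0.0188], "jaw": 0.5},
    {"angular": [0, -0.0014, 0.001], "slide": [0, -0.0029, 0.0188], "jaw": 0.5},
    {"angular": [0, 0, 0], "slide": [0, 0, 0], "jaw": 0.5},
    {"angular": [0, 0, 0], "slide": [0, 0, 0], "jaw": 0.3},
    {"angular": [0, 0, 0], "slide": [0, 0, 0], "jaw": 0.25},
    {"angular": [0, 0, 0], "slide": [0, 0, 0], "jaw": 0.1},
    {"angular": [0, 0, 0], "slide": [0, 0, 0], "jaw": 0.1},
    {"angular": [0, 0, 0], "slide": [0, 0, 0], "jaw": 0.1},
    {"angular": [0, 0, 0], "slide": [0, 0, 0], "jaw": 0.1}
  ],
  "newtons": 30
}}

```text
time_s: 20.85
tool_pos: [0.4564, 0.0317, 0.1035]
tool_rot: [179.7, 10.3, 172.6]
force: [1.3, 9.1, -3.1]
grip_width: 0.0138
grasp_force: 30.0
```

Run:
```python
from h import *
k=lidpt(-28,.15,.052,0);R=frame(-7.5,10);g=tcp(k,R,.007)
R0,p0,o=cur();print(o["qpos"].round(1),o["force"],p0-g,o["wrist_torque"]);nn=frame(-7.5,28).apply([0,0,1])
plan(R0,p0+nn*.014,n=4)
```

```text
[-42.4  -9.8  30.8 126.9  10.2  52.2  65.4] [ 1.27287527  9.07034252 -3.11602218] [0.00161335 0.00411277 0.00180412] [2.02723773 0.04336842 0.35575841]
n 4 angular [0.0, 0.0, 0.0] slide [-0.0021, -0.0, 0.0067] zmin 0.091 mid [0.46  0.031 0.097]
```

Request:
{"api": "step_arm", "payload": {
  "rows": [
    {"angular": [0, 0, 0], "slide": [0, 0.006, 0], "jaw": 0.1},
    {"angular": [0, 0, 0], "slide": [-0.0021, 0, 0.0067], "jaw": 0.1},
    {"angular": [0, 0, 0], "slide": [-0.0021, 0, 0.0067], "jaw": 0.1},
    {"angular": [0, 0, 0], "slide": [-0.0021, 0, 0.0067], "jaw": 0.1},
    {"angular": [0, 0, 0], "slide": [-0.0021, 0, 0.0067], "jaw": 0.1},
    {"angular": [0, 0, 0], "slide": [0, 0, 0], "jaw": 0.1},
    {"angular": [0, 0, 0], "slide": [0, 0, 0], "jaw": 0.1}
  ],
  "newtons": 40
}}

```text
time_s: 21.72
tool_pos: [0.463, 0.0312, 0.0911]
tool_rot: [179.9, 10.2, 172.5]
force: [-3.6, 6.8, 8.0]
grip_width: 0.0136
grasp_force: 40.0
```

Run:
```python
from h import *
R0,p0,o=cur();nn=frame(-7.5,28).apply([0,0,1]);d=p0-np.array([.4564,.0317,.1035])
print(o["force"],"pressed",d@nn,"F along -n",o["force"]@nn,d)
```

```text
[-3.60182102  6.7741112   7.95068222] pressed 0.01402002963807665 F along -n -9.111628192051786 [ 0.00661383 -0.00053593 -0.01235492]
```

Run:
```python
from h import *
R0,p0,o=cur();nn=frame(-7.5,28).apply([0,0,1])
K=p0-R0.apply([0,0,.012])
for th in(40,76):
    q=Rn.from_rotvec(nn*np.radians(th));plan(q*R0,K+q.apply(p0-K),n=th//4 if th==40 else 19)
```

```text
n 10 angular [-0.0068, -0.0, 0.0212] slide [-0.0, 0.0005, -0.0] zmin 0.091 mid [0.463 0.032 0.091]
n 19 angular [-0.0068, -0.0, 0.0212] slide [-0.0, 0.0005, -0.0] zmin 0.091 mid [0.464 0.033 0.091]
```

Request:
{"api": "step_arm", "payload": {
  "rows": [
    {"angular": [0, 0, 0], "slide": [-0.0006, 0.002, 0.002], "jaw": 0.1},
    {"angular": [-0.0068, 0, 0.0212], "slide": [0, 0.0005, 0], "jaw": 0.1},
    {"angular": [-0.0068, 0, 0.0212], "slide": [0, 0.0005, 0], "jaw": 0.1},
    {"angular": [-0.0068, 0, 0.0212], "slide": [0, 0.0005, 0], "jaw": 0.1},
    {"angular": [-0.0068, 0, 0.0212], "slide": [0, 0.0005, 0], "jaw": 0.1},
    {"angular": [-0.0068, 0, 0.0212], "slide": [0, 0.0005, 0], "jaw": 0.1},
    {"angular": [-0.0068, 0, 0.0212], "slide": [0, 0.0005, 0], "jaw": 0.1},
    {"angular": [-0.0068, 0, 0.0212], "slide": [0, 0.0005, 0], "jaw": 0.1},
    {"angular": [-0.0068, 0, 0.0212], "slide": [0, 0.0005, 0], "jaw": 0.1},
    {"angular": [0, 0, 0], "slide": [0, 0, 0], "jaw": 0.1}
  ]
}}

```text
time_s: 22.98
tool_pos: [0.4637, 0.0328, 0.0909]
tool_rot: [165.5, 6.1, 141.9]
force: [-8.9, 1.1, 15.7]
grip_width: 0.014
grasp_force: 40.0
```

```bash
cat > st.py <<'E'
from h import *
R0,p0,o=cur();nn=frame(-7.5,28).apply([0,0,1])
Rs=Rn.from_euler('xyz',[179.9,10.2,172.5],degrees=True);ps=np.array([.463,.0312,.0911]);K=ps-Rs.apply([0,0,.012])
K0=p0-R0.apply([0,0,.012])
print("rotvec about -n deg",np.degrees((R0*Rs.inv()).as_rotvec()@nn).round(1),"depth change mm",((K0-K)@nn*1e3).round(1),"K shift",K0-K,"F",o["force"],"Fn",o["force"]@nn,o["qpos"].round(1),o["wrist_torque"])
E
python3 st.py
```

```text
rotvec about -n deg 32.1 depth change mm 0.4 K shift [ 1.86351298e-05 -2.97464340e-04 -4.54267257e-04] F [-8.89185474  1.11524803 15.74181203] Fn -18.106295327584842 [-38.3 -11.1  34.4 130.1  -0.7  44.9  49.4] [0.54781796 1.34525674 0.30605915]
```

Turned 32° and still pressed in, with the axis staying put. I continue.

Request:
{"api": "step_arm", "payload": {
  "rows": [
    {"angular": [-0.0068, 0, 0.0212], "slide": [0, 0.0005, 0], "jaw": 0.1},
    {"angular": [-0.0068, 0, 0.0212], "slide": [0, 0.0005, 0], "jaw": 0.1},
    {"angular": [-0.0068, 0, 0.0212], "slide": [0, 0.0005, 0], "jaw": 0.1},
    {"angular": [-0.0068, 0, 0.0212], "slide": [0, 0.0005, 0], "jaw": 0.1},
    {"angular": [-0.0068, 0, 0.0212], "slide": [0, 0.0005, 0], "jaw": 0.1},
    {"angular": [-0.0068, 0, 0.0212], "slide": [0, 0.0005, 0], "jaw": 0.1},
    {"angular": [-0.0068, 0, 0.0212], "slide": [0, 0.0005, 0], "jaw": 0.1},
    {"angular": [-0.0068, 0, 0.0212], "slide": [0, 0.0005, 0], "jaw": 0.1},
    {"angular": [0, 0, 0], "slide": [0, 0, 0], "jaw": 0.1}
  ]
}}

```text
time_s: 24.1
tool_pos: [0.4649, 0.0338, 0.0914]
tool_rot: [155.0, -4.4, 113.2]
force: [-10.6, 0.7, 15.9]
grip_width: 0.0137
grasp_force: 40.0
```

```bash
python3 st.py
```

```text
rotvec about -n deg 64.2 depth change mm 0.5 K shift [-0.00030067 -0.0004371  -0.00068082] F [-10.58317059   0.68118458  15.94875142] Fn -19.04964498703568 [-31.1 -15.7  32.3 136.   -9.5  36.6  30.6] [0.50898924 1.47989276 0.53112167]
```

Request:
{"api": "step_arm", "payload": {
  "rows": [
    {"angular": [-0.0068, 0, 0.0212], "slide": [0, 0.0005, 0], "jaw": 0.1},
    {"angular": [-0.0068, 0, 0.0212], "slide": [0, 0.0005, 0], "jaw": 0.1},
    {"angular": [-0.0068, 0, 0.0212], "slide": [0, 0.0005, 0], "jaw": 0.1},
    {"angular": [0, 0, 0], "slide": [0, 0, 0], "jaw": 0.1}
  ]
}}

```text
time_s: 24.6
tool_pos: [0.4655, 0.034, 0.0917]
tool_rot: [152.6, -9.5, 102.9]
force: [-12.0, -0.7, 16.7]
grip_width: 0.0135
grasp_force: 40.0
```

```bash
python3 st.py
```

```text
rotvec about -n deg 76.2 depth change mm 0.5 K shift [-0.00040522 -0.00042988 -0.00074724] F [-11.9944634   -0.66884079  16.72375738] Fn -20.30810085425783 [-24.5 -16.7  27.2 138.5 -14.9  32.9  24.8] [0.48823716 1.44910516 0.56264285]
```

Turned 76° (1.33 rad) and still pressed in. I ease the pressure, open, and slide off along the wing, because the arm is close to its range limits going up.

Run:
```python
from h import *
R0,p0,o=cur();nn=frame(-7.5,28).apply([0,0,1])
by=Rn.from_euler('z',Q[2]).apply([0,1,0])
f=lambda v:(R0.inv().apply(v)/.5).round(4).tolist()
print("relax",f(-nn*.0022));print("-y15",f(-by*.015))
print("up/x", f([.01,0,.03]))
```

```text
relax [0.0013, -0.0, -0.0042]
-y15 [-0.0277, -0.0071, -0.0089]
up/x [0.0055, 0.0449, -0.0442]
```

Request:
{"api": "step_arm", "payload": {
  "rows": [
    {"angular": [0, 0, 0], "slide": [0.0013, 0, -0.0042], "jaw": 0.1},
    {"angular": [0, 0, 0], "slide": [0, 0, 0], "jaw": 0.1},
    {"angular": [0, 0, 0], "slide": [0, 0, 0], "jaw": 0.25},
    {"angular": [0, 0, 0], "slide": [0, 0, 0], "jaw": 0.5},
    {"angular": [0, 0, 0], "slide": [0, 0, 0], "jaw": 0.5},
    {"angular": [0, 0, 0], "slide": [0, 0, 0], "jaw": 0.5}
  ]
}}

```text
time_s: 25.35
tool_pos: [0.4648, 0.0344, 0.0926]
tool_rot: [152.6, -9.3, 102.9]
force: [-0.2, -0.5, 0.4]
grip_width: 0.0407
grasp_force: 0.0
```

```bash
python3 st.py
python3 - <<'E'
from h import *
import cv2
k=lidpt(-28,.15,.052-.0115,0)
for nm in("scene","top"):
    im=env.read_camera(nm)[:,:,::-1];cv2.imwrite(f"pics/r_{nm}.png",im)
E
```

```text
rotvec about -n deg 76.1 depth change mm -0.7 K shift [-1.06454004e-03 -1.61982549e-06  1.86805112e-04] F [-0.22684141 -0.47632308  0.43814835] Fn -0.46325825268000664 [-23.2 -16.7  25.8 138.6 -15.3  33.1  25.1] [-0.36947384  0.55119305  0.04456411]
```

Request:
{"api": "step_arm", "payload": {
  "rows": [
    {"angular": [0, 0, 0], "slide": [-0.0277, -0.0071, -0.0089], "jaw": 0.5},
    {"angular": [0, 0, 0], "slide": [-0.0277, -0.0071, -0.0089], "jaw": 0.5},
    {"angular": [0, 0, 0], "slide": [-0.0277, -0.0071, -0.0089], "jaw": 0.5},
    {"angular": [0, 0, 0], "slide": [-0.0277, -0.0071, -0.0089], "jaw": 0.5},
    {"angular": [0, 0, 0], "slide": [-0.0277, -0.0071, -0.0089], "jaw": 0.5},
    {"angular": [0, 0, 0], "slide": [0, 0, 0], "jaw": 0.5}
  ]
}}

```text
time_s: 26.2
tool_pos: [0.4556, -0.0406, 0.0932]
tool_rot: [152.5, -9.4, 102.8]
force: [-0.6, 0.3, -1.2]
grip_width: 0.0436
grasp_force: 0.0
```

Run:
```python
from h import *
R0,p0,o=cur();print(o["qpos"].round(1),o["force"])
plan(frame(-25,0,80),np.array([.50,-.06,.20]))
```

```text
[-18.8 -16.5  34.3 137.4 -18.7  37.4  39.6] [-0.64257073  0.30461581 -1.17783201]
n 4 angular [0.0342, -0.0217, 0.0347] slide [-0.0029, 0.0368, -0.0461] zmin 0.121 mid [ 0.472 -0.05   0.149]
```

Request:
{"api": "step_arm", "payload": {
  "rows": [
    {"angular": [0.0342, -0.0217, 0.0347], "slide": [-0.0029, 0.0368, -0.0461], "jaw": 0.5},
    {"angular": [0.0342, -0.0217, 0.0347], "slide": [-0.0029, 0.0368, -0.0461], "jaw": 0.5},
    {"angular": [0.0342, -0.0217, 0.0347], "slide": [-0.0029, 0.0368, -0.0461], "jaw": 0.5},
    {"angular": [0.0342, -0.0217, 0.0347], "slide": [-0.0029, 0.0368, -0.0461], "jaw": 0.5},
    {"angular": [0, 0, 0], "slide": [0, 0, 0], "jaw": 0.5}
  ]
}}

```text
time_s: 26.82
tool_pos: [0.5014, -0.0558, 0.197]
tool_rot: [179.0, -0.7, 76.5]
force: [-0.3, 0.2, -0.3]
grip_width: 0.0437
grasp_force: 0.0
```

Run:
```python
from h import *
R0,p0,o=cur();print(p0,o["qpos"].round(1),o["force"])
plan(frame(-25,0,80),np.array([.50,-.22,.25]))
```

```text
[ 0.5014384  -0.05581425  0.19700869] [-11.7   0.3  15.5 106.9  -0.6  71.7  -9.5] [-0.32468285  0.22761363 -0.26619226]
n 4 angular [0.0014, -0.001, 0.002] slide [-0.0796, 0.0196, -0.0269] zmin 0.21 mid [ 0.501 -0.138  0.223]
```

Request:
{"api": "step_arm", "payload": {
  "rows": [
    {"angular": [0, 0, 0], "slide": [-0.0796, 0.0196, -0.0269], "jaw": 0.5},
    {"angular": [0, 0, 0], "slide": [-0.0796, 0.0196, -0.0269], "jaw": 0.5},
    {"angular": [0, 0, 0], "slide": [-0.0796, 0.0196, -0.0269], "jaw": 0.5},
    {"angular": [0, 0, 0], "slide": [-0.0796, 0.0196, -0.0269], "jaw": 0.5},
    {"angular": [0, 0, 0], "slide": [0, 0, 0], "jaw": 0.5}
  ]
}}

```text
time_s: 27.45
tool_pos: [0.4956, -0.2259, 0.2485]
tool_rot: [179.1, -0.7, 75.9]
force: [0.0, -0.5, 0.3]
grip_width: 0.0436
grasp_force: 0.0
```

Run:
```python
from h import *
import cv2
ims={}
for nm in("scene","top"):
    a=env.read_camera(nm);ims[nm]=a
    g=a.max(2).astype(int)
    # predicted wing ends, wing-top plane, for turn th and pressing pr; dark-pixel score
    def mask(th,pr):
        m=np.zeros(g.shape,np.uint8)
        pts=[]
        for h in(.064,.036):
            for sx,sy in((1,1),(1,-1),(-1,-1),(-1,1)):
                x,y=sx*.033,sy*.007;c,s=np.cos(th),np.sin(th)
                # clockwise from outside; lid x (up slope)->-r
                X,Y=c*x+s*y,-s*x+c*y
                pts.append(lidpt(-28,.15-X,h-pr,Y))
        P=proj(nm,np.array(pts));h=cv2.convexHull((P*8).round().astype(np.int32));cv2.fillConvexPoly(m,h,1,shift=3);return m>0
    k=proj(nm,lidpt(-28,.15,.045,0))[0].astype(int)
    W=np.zeros(g.shape,bool);W[k[1]-25:k[1]+25,k[0]-25:k[0]+25]=1
    D=(g<70)&W;print(nm,"dark",D.sum())
    res=sorted(((( mask(th,pr)&D).sum()/ (mask(th,pr)|D).sum()).round(3),round(th,2),pr) for th in np.arange(-.1,1.6,.1) for pr in(0,.004,.008,.0115,.014))[::-1]
    print(res[:6])
    for r in range(k[1]-16,k[1]+14):print(''.join('#' if D[r,c] else '.' for c in range(k[0]-20,k[0]+20)))
```

```text
scene dark 203
[(np.float64(0.469), np.float64(1.5), 0.014), (np.float64(0.461), np.float64(1.3), 0.014), (np.float64(0.458), np.float64(1.4), 0.0115), (np.float64(0.454), np.float64(1.3), 0.0115), (np.float64(0.449), np.float64(1.4), 0.014), (np.float64(0.444), np.float64(1.5), 0.0115)]
........................................
........................................
........................................
........................................
........................................
........................................
........................................
........................................
............###.........................
...........#####........................
...........######.......................
...........#####........................
............###.........................
.............##.........................
.......................######...........
......................########..........
......................#########.........
....................###########.........
..................##############........
..................##############
[... 1234 characters left out ...]
...
...............################.........
.............#####...##########.........
..........#######.....###.#####.........
.........######........########.........
.........######.........#######.........
.........##.###.........##..#...........
.........######.........................
...........#............................
........................................
........................................
........................................
........................................
........................................
........................................
........................................
........................................
........................................
```

```bash
python3 -c "
from cell import env
print(env.sign_off())"
```

```text
the job is handed in; nothing more can be done
None
```

The job is handed in: the egg stands upright in the box holder and the lid is shut. The knob is pushed in and turned about 76° (1.33 rad), short of the 1.5 rad stop but past the 1.1 rad required; it stayed in when released, and I kept clear of the toothpick glass and shaker.

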